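# Hang the flask support rings on the storage hook by size

### The arm

A 7-joint arm with a two-finger parallel gripper is mounted at the origin on a cart in front of the work surface, level with it; the furniture and walls round the work are solid. World frame = base frame: x ahead of the robot, y to its left, z up, the work surface at z = 0. Lengths are in m, angles in degrees, forces in N, time in s.
With the tool pointing down it reaches from about 0.425 to 0.975 m from the base axis. Payload 16.7 kg.
Tool frame: the origin (TCP) lies at the very end of the fingers, on their centre line; the grasp point (between the pads) lies 19 mm behind it; z points along the fingers, y is the line along which they close (so a half turn about z gives the same grasp; the last joint's range is limited). The gripper opens to 85 mm and grips with 20 to 120 N. Pads are 22 mm wide; open, the fingers measure 114 mm over their backs; the gripper's body (76 mm by 85 mm) begins 54 mm behind the grasp point. The pads swing forward as they close: fully open they stand 13 mm farther back than shut.
Start: joints at [65.518, 24.414, 4.234, 92.017, -1.954, 63.644, -3.845], TCP at [0.185, -0.649, 0.231] pointing down, gripper open.
Joint ranges: [-163.25, 163.25], [-28.42, 122.38], [-70.27, 78.77], [12.13, 141.07], [-58.53, 238.53], [9.26, 117.41], [-156.51, 156.51]. Speed limits (degrees/s): [108.29, 108.29, 136.94, 136.94, 172.46, 172.46, 172.46].

### API

Orientations are given as [roll, pitch, yaw] about the fixed x, y, z axes, in that order (R = Rz(yaw) Ry(pitch) Rx(roll)).
In Python, from plant import readout, viewer, job_done gives the robot as it stands.
- The arm moves only by the shell command python3 -m creep 'ROWS' [FORCE]. ROWS is JSON, a list that holds one entry, the list of rows, each a list of 5 numbers: the opening in per cent of the stroke, from 0 (shut) to 100 (fully open), then the shift along the tool's x, y, z in units of 40 mm (1.0 is 40 mm), then the turn about the tool's z in units of 5 degrees (1.0 is 5 degrees). In form: [[[grip, x, y, z, yaw], ...]]. A call has exactly 8 rows; each row is the pose to reach, as a shift and turn from the pose commanded when the call began, along the tool's axes at that moment; what a row does not reach only later rows make up. A row lasts 1/10 s, in which the tool goes at most 50 mm and 8.59 degrees, less where a joint would pass 70% of its speed; a pose out of reach is approached as far as the arm can. A call with a gripper value outside its range is refused whole. The fingers move at their own pace and stop on an object; FORCE is the grip in N (left out, the last holds). Time passes only in rows, so rows that repeat a pose let the fingers close, or fill a call up. It gives the time, the measured TCP pose, the force, the opening and the grip force at its end, in the units of the state.
- readout.read_state(): the state, without advancing time (a new reading comes with each control period).
- viewer.snapshot(name): name is "scene" or "top" or "wrist"; returns (picture, depth): 400x640x3 uint8, red, green, blue; 400x640 float32, m along the optical axis (not along the pixel's ray), 0 where there is no reading.
- viewer.camera_info(name): a dict with "intrinsics" (3x3 intrinsics, pixels), "view" (4x4, takes a point from world to camera coordinates). Camera axes: x right, y up, looking along -z (the intrinsics and any distortion apply to the point x, -y, -z); pixel columns grow to the right and rows downward; lengths in m; the calibration is good to about 2 mm. A picture is of the moment at which its call begins: read the wrist's pose just before it. camera_info takes no time and is no camera call; for the wrist camera it gives the pose at the moment of the call.
- job_done(): hands the job in; it is judged then, once.
Trained networks look in the newest picture that a camera, given by its name, has taken for a name from the list of things; names that differ only in an ending like _2 or _b are one class to them, and where a whole thing is asked for, a point or a joint stands for the part that bears it (a point fixed in the world has none). Each returns a list of dicts, best first, with "conf" (0 to 1); they miss things now and then, are a little off and sometimes report something else, mostly with a low value. They report only what shows in the picture. A call takes as long as a camera call. They do not tell look-alikes from the thing itself.
- viewer.recognise(camera, query): "bbox" ([centre column, centre row, width, height] in pixels, round what is visible of it).
- viewer.outline_of(camera, query): "region" (400x640 bool, what is visible of it) and "bbox" ([centre column, centre row, width, height] in pixels, round what is visible of it).
- viewer.pinpoint(camera, query): "location" ([column, row] in pixels: a listed point, or the origin of a listed thing).
The state is a dict: "time_s": time; "joint_pos": joint angles; "dq": joint speeds; "effort": joint torques, N m; "tcp_pos": TCP position; "tool_rot": TCP orientation; "ft_force": force on the tool from outside, world axes, zero at the start; "wrist_torque": the same for the moment, N m; "grip_width": finger opening in m; "gripper_force": force on a finger pad.
Only numpy, scipy, OpenCV 4.12 (cv2) and the standard library are available. Lean on these libraries where they do the work, as an engineer would, in place of code of your own. Each camera call takes 0.05 s, during which the arm holds its last target. There are 200 camera calls.

### The job

Hang the three flask support rings on the slanted storage hook in order of size: first the large blue one, then the medium yellow one, then the small red one on top. Each must lie flat against the one behind it (the blue one against the hook's back disc) with its lift tab facing outward, before the next is hung. Leave the other loose things on the bench where they are.

Things in the scene. Friction and masses are not known exactly. Their poses are not given: they have to be found in the camera images.
- hook_arm: Slanted arm of a fixed steel hook stand: a rod 20 mm thick, square on a round back disc 84 mm wide. Origin: centre of the disc's front face, 105 mm above the bench. z runs out along the rod, 40 degrees from vertical, leaning to the robot's side; round tip at 67 mm. x points up the disc's slope, away from the robot; y is level. The foot (150 x 130 x 12 mm) lies mostly beyond the disc.
- ring_large: Large blue rigid flask support ring, a flat disc 152 mm across, 14 mm thick, with a 30 mm hole; about 130 g. Origin: on the hole's axis at the underside; z up. An upright tab of the same colour stands on the upper face at the rim, centred 71 mm from the axis on the ring's -x side: 12 mm thick (along y), 10 mm long (along x), its top 42 mm above the underside. When hung, its origin lies on the arm 0 mm out from the disc.
- ring_medium: Medium yellow rigid flask support ring, a flat disc 112 mm across, 14 mm thick, with a 30 mm hole; about 90 g. Origin: on the hole's axis at the underside; z up. An upright tab of the same colour stands on the upper face at the rim, centred 51 mm from the axis on the ring's -x side: 12 mm thick (along y), 10 mm long (along x), its top 42 mm above the underside. When hung, its origin lies on the arm 14 mm out from the disc.
- ring_small: Small red rigid flask support ring, a flat disc 72 mm across, 14 mm thick, with a 30 mm hole; about 60 g. Origin: on the hole's axis at the underside; z up. An upright tab of the same colour stands on the upper face at the rim, centred 31 mm from the axis on the ring's -x side: 12 mm thick (along y), 10 mm long (along x), its top 42 mm above the underside. When hung, its origin lies on the arm 28 mm out from the disc.
- media_bottle: Bystander: bottle with blue screw cap, 70 mm wide, 121 mm tall, on the left; leave it alone. Origin: centre of its underside, z up.
- timer: Bystander: white bench timer with three buttons, 62 x 68 x 18 mm, near the front edge; leave it alone. Origin: centre of its underside, z up.
- tape_roll: Bystander: roll of green labelling tape lying flat, 62 mm wide, 19 mm high, behind the rings; leave it alone. Origin: centre of its underside, z up.
- pen_blue: Bystander: blue and white ball pen, 142 mm long, 11 mm thick, near the front edge; leave it alone. Origin: centre of its underside, z up.
There are look-alikes about, which are no part of the job. There is more than one size of the ring_medium; the job needs the largest.

How it is judged:
By the outcome, as a careful person would: the job done as asked, in the order asked, and still so for the second after the job is handed in, with the robot touching nothing.
It also fails if it takes over 72 s, if anything falls off the work surface, if the arm or the gripper's body presses on something with over 40 N, if the wrist force passes 120 N, or if a joint passes its speed limit or range.

## Working session

There is one attempt and no reset: what is moved stays moved. The work goes in short steps, Python scripts to look and compute and a shell command to move; the robot and the scene stay as the last step left them, time stands still between calls to the robot, and variables do not carry over. Pictures are saved under pics/ and viewed, at most 10 in all, crops included, and the job is handed in when it is done.

```bash
ls; mkdir -p pics; cat > h.py <<'E'
import numpy as np, cv2
from plant import readout, viewer, job_done
def ray(cam,uv,info=None):
    i=info or viewer.camera_info(cam);K=np.array(i["intrinsics"]);V=np.array(i["view"])
    d=np.linalg.inv(K)@[uv[0],uv[1],1];d=np.array([d[0],-d[1],-d[2]])
    R=V[:3,:3];return -R.T@V[:3,3],R.T@d
def deproj(cam,uv,z,info=None):   # z: depth
    o,d=ray(cam,uv,info);return o+np.multiply(d,z)
def cloud(cam,dep,mask,info=None):
    i=info or viewer.camera_info(cam);K=np.array(i["intrinsics"]);V=np.array(i["view"])
    v,u=np.nonzero(mask&(dep>0));z=dep[v,u]
    p=np.linalg.inv(K)@np.array([u,v,np.ones(len(u))])*z
    p=np.array([p[0],-p[1],-p[2]]);return (V[:3,:3].T@(p-V[:3,3:4])).T
def proj(cam,P,info=None):
    i=info or viewer.camera_info(cam);K=np.array(i["intrinsics"]);V=np.array(i["view"])
    c=V[:3,:3]@P+V[:3,3];p=K@[c[0],-c[1],-c[2]];return p[:2]/p[2]
def save(n,im): cv2.imwrite("pics/"+n,cv2.cvtColor(im,cv2.COLOR_RGB2BGR))
E
python3 - <<'E'
from h import *
np.set_printoptions(precision=4,suppress=True)
s=readout.read_state();print(s)
for c in("scene","top"):
    im,d=viewer.snapshot(c);save(c+"1.png",im);np.save(c+"1d.npy",d);np.save(c+"1.npy",im)
    o,dd=ray(c,(320,200));print(c,o,dd)
    for q in("hook_arm","ring_large","ring_medium","ring_small"):
        for r in viewer.outline_of(c,q)[:4]:
            P=cloud(c,d,r["region"]);print(q,round(r["conf"],2),np.round(r["bbox"]),np.median(P,0),P.min(0),P.max(0))
E
```

```text
pics
{'time_s': 0.0, 'joint_pos': array([65.5175, 24.4515,  4.2315, 92.0545, -1.9525, 63.6433, -3.8436]), 'dq': array([-0.0585, -0.0598, -0.0628,  0.0383, -0.035 , -0.0326, -0.0821]), 'effort': array([  0.0014, -94.983 ,   3.7615, -46.3506,   0.0191,   0.0103,
        -0.    ]), 'tcp_pos': array([ 0.185 , -0.6487,  0.2306]), 'tool_rot': array([-179.9231,    0.0071,   15.9162]), 'ft_force': array([ 0.1962,  1.2064, -0.7353]), 'wrist_torque': array([ 0.0203, -0.0745, -0.0365]), 'gripper_force': 0.0, 'grip_width': 0.0856172020378509}
scene [ 0.6904 -0.7833  1.1386] [-0.0987  0.6059 -0.7895]
hook_arm 0.89 [352. 171.  25.  24.] [0.6423 0.1389 0.1157] [ 0.6039  0.1011 -0.0035] [0.6796 0.2968 0.1614]
ring_large 0.88 [337. 275.  48.  52.] [ 0.6399 -0.1799  0.0139] [ 0.5641 -0.2527 -0.0051] [ 0.7151 -0.0973  0.0449]
ring_medium 0.82 [307. 211.  34.  35.] [0.5151 0.0346 0.0139] [ 0.4518 -0.0189 -0.0023] [0.5719 0.0954 0.0448]
ring_medium 0.56 [312. 166.  23.  24.] [0.4954 0.2256 0.0102] [ 0.4503  0.1836 -0.0031] [0.5356 0.2837 0.0316]
ring_medium 0.55 [342. 152.  24.  18.] [0.5906 0.3257 0.010
[... 184 characters left out ...]
62 1.3482] [ 0.0836  0.0053 -0.9966]
hook_arm 0.89 [291. 174.  25.  27.] [0.6453 0.1409 0.113 ] [0.5974 0.1006 0.0776] [0.678  0.1816 0.1619]
ring_large 0.69 [394. 181.  49.  44.] [ 0.6399 -0.1781  0.0128] [ 0.5629 -0.256  -0.0067] [ 0.7142 -0.1034  0.0443]
ring_medium 0.95 [268. 226.  29.  29.] [0.4929 0.2241 0.0091] [0.4547 0.1836 0.0004] [0.5342 0.2638 0.0333]
ring_medium 0.63 [234. 197.  28.  24.] [0.5883 0.3222 0.009 ] [0.5499 0.2834 0.0012] [0.6244 0.3606 0.0184]
ring_medium 0.61 [328. 219.  32.  39.] [0.5161 0.0343 0.0125] [ 0.4607 -0.02   -0.005 ] [0.569  0.0884 0.0467]
ring_small 0.89 [458. 213.  20.  24.] [ 0.5299 -0.3823  0.0129] [ 0.4979 -0.418  -0.0056] [ 0.5686 -0.3473  0.045 ]
```

```bash
python3 - <<'E'
from h import *
a=np.load("scene1.npy")[130:380,220:460];b=np.load("top1.npy")[130:280,200:500]
save("crop1.png",cv2.resize(a,None,fx=2.4,fy=2.4,interpolation=cv2.INTER_CUBIC)[:600])
save("crop2.png",cv2.resize(b,None,fx=2.6,fy=2.6,interpolation=cv2.INTER_CUBIC))
E
```

```text
(no output)
```

View pics/crop1.png

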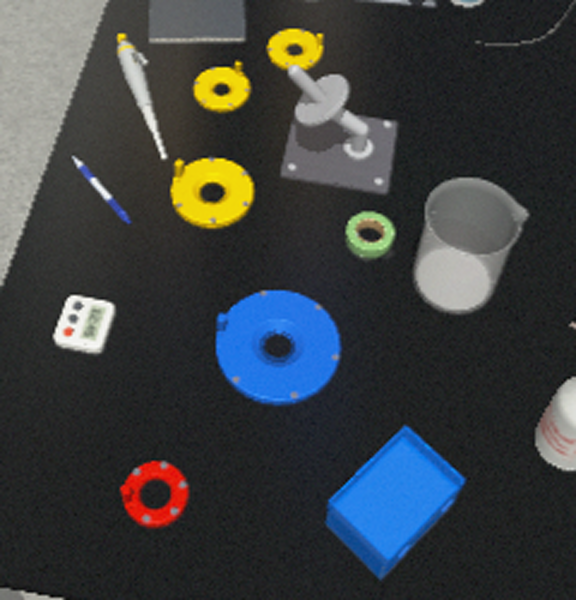

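View pics/crop2.png

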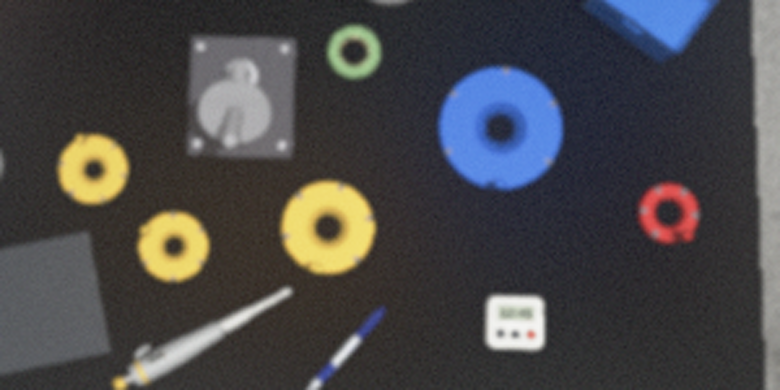

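```bash
python3 - <<'E'
from h import *
np.set_printoptions(precision=4,suppress=True)
C={"blue":((.64,-.179),.071),"yel":((.516,.0345),.051),"red":((.532,-.383),.031)}
for cam in("scene","top"):
    d=np.load(cam+"1d.npy");P=cloud(cam,d,d>0)
    for n,(c,r) in C.items():
        D=np.hypot(*(P[:,:2]-c).T)
        q=P[(D<r+.02)&(P[:,2]>.027)&(P[:,2]<.055)];t=q.mean(0)
        f=P[(D<r+.012)&(P[:,2]>.008)&(P[:,2]<.019)]
        ctr,_R=cv2.minEnclosingCircle((f[:,:2]*1000).astype(np.float32))
        dx=t[:2]-np.array(ctr)/1000
        print(cam,n,"tab",t,len(q),"zmax",np.percentile(q[:,2],95),"ctr",np.array(ctr),_R,"facez",np.median(f[:,2]),"dist",np.hypot(*dx),"ringyaw",np.degrees(np.arctan2(-dx[1],-dx[0])))
    D=np.hypot(*(P[:,:2]-[.635,.14]).T)
    q=P[(D<.07)&(P[:,2]>.06)]
    # disc plane RANSAC
    rng=np.random.default_rng(0);best=0
    for _ in range(600):
        a=q[rng.choice(len(q),3,False)];n=np.cross(a[1]-a[0],a[2]-a[0]);n/=np.linalg.norm(n)+1e-12
        if n[2]<0:n=-n
        m=abs((q-a[0])@n)<.003
        if .6<n[2]<.9 and m.sum()>best:best=m.sum();M=m
    dd=q[M];c=dd.mean(0);n=np.linalg.svd(dd-c)[2][2];n*=np.sign(n[2])
    h=(q-c)@n;rod=q[h>.012]
    print(cam,"disc",best,c,"n",n,"tilt",np.degrees(np.arccos(n[2])),"yaw",np.degrees(np.arctan2(-n[1],-n[0])),"rod",len(rod),rod.mean(0),"out",h.max(),"top3",rod[np.argsort(rod[:,2])[-4:]].mean(0))
    print(dd.min(0),dd.max(0))
E
```

```text
scene blue tab [ 0.5687 -0.1704  0.0379] 22 zmax 0.043736838092112644 ctr [ 639.907  -177.1571] 77.60443115234375 facez 0.014146935585565706 dist 0.07152133091976869 ringyaw -5.4245383443226105
scene yel tab [0.4687 0.0506 0.0377] 19 zmax 0.04439907362560416 ctr [517.8616  37.632 ] 57.871788024902344 facez 0.014147188886790743 dist 0.05080382229232987 ringyaw -14.780375472578497
scene red tab [ 0.5062 -0.3954  0.0399] 23 zmax 0.04543233462747976 ctr [ 533.7131 -380.8874] 36.45622634887695 facez 0.013745008944746971 dist 0.031089545528168342 ringyaw 27.858339687029634
scene disc 247 [0.648  0.1396 0.1089] n [-0.6426  0.0178  0.766 ] tilt 40.0012910790862 yaw -1.5858518484688826 rod 99 [0.6213 0.1413 0.1398] out 0.06977732197203229 top3 [0.6052 0.144  0.1609]
[0.6142 0.1011 0.0805] [0.6782 0.1869 0.1327]
top blue tab [ 0.5682 -0.1709  0.039 ] 15 zmax 0.04418429509674972 ctr [ 639.6418 -176.385 ] 77.85918426513672 facez 0.013063676351618245 dist 0.07163101960372882 ringyaw -4.376305532128598
top yel tab [0.4679 0.0509 0.0406] 12 zmax 0.04481800863360127 ctr [516.36    34.7835] 55.71699142456055 facez 0.012848406230595934 dist 0.05104555395948878 ringyaw -18.433762743921726
top red tab [ 0.505  -0.3957  0.0387] 16 zmax 0.04348372795783863 ctr [ 533.7783 -381.1369] 38.06551742553711 facez 0.012914099693989932 dist 0.03224859875410874 ringyaw 26.800499547947283
top disc 381 [0.6491 0.1425 0.1084] n [-0.6334  0.0176  0.7736] tilt 39.32225288017243 yaw -1.5922119749808927 rod 90 [0.6191 0.1418 0.1424] out 0.06930695926447179 top3 [0.6068 0.1414 0.16  ]
[0.6125 0.1006 0.0769] [0.6774 0.1816 0.1323]
```

```bash
cat > go.py <<'E'
import sys
from h import *
# usage: go.py x y z yaw -> units from current pose
x,y,z,w=map(float,sys.argv[1:5]);s=readout.read_state()
from scipy.spatial.transform import Rotation as Ro
R=Ro.from_euler("xyz",s["tool_rot"],degrees=True).as_matrix()
print("tcp",np.round(s["tcp_pos"],4),np.round(s["tool_rot"],1),"w",round(s["grip_width"],4),"gf",round(s["gripper_force"],1),"F",np.round(s["ft_force"],1),"t",round(s["time_s"],2),"j",np.round(s["joint_pos"][[0,3,5,6]],0))
dw=(w-s["tool_rot"][2]+180)%360-180
print("units",np.round(R.T@(np.array([x,y,z])-s["tcp_pos"])/.04,2),"yaw",round(-dw/5,2))
E
python3 -m creep '[[[100,1.5,-1.1,0,0.5],[100,3,-2.1,0.1,1],[100,4.2,-3,0.2,1.5],[100,5.4,-3.8,0.3,2],[100,6.6,-4.7,0.5,2.5],[100,7.8,-5.5,0.7,3],[100,9,-6.4,0.9,3.5],[100,10,-7.1,1.1,4.2]]]' 20
python3 go.py .5685 -.1705 .12 -5
```

```text
time_s: 1.3
tcp_pos: [0.4354, -0.3367, 0.2002]
tool_rot: [180.0, -0.0, -5.2]
ft_force: [0.6, -0.6, -0.4]
grip_width: 0.0852
gripper_force: 0.0
tcp [ 0.4354 -0.3367  0.2002] [180.   -0.   -5.2] w 0.0852 gf 0.0 F [ 0.6 -0.6 -0.4] t 1.3 j [ 33. 110.  55. -65.]
units [ 2.94 -4.44  2.  ] yaw -0.04
```

```bash
python3 -m creep '[[[100,0.7,-1,0.3,0],[100,1.4,-2,0.6,0],[100,2.1,-3,1,0],[100,2.6,-4,1.5,0],[100,2.94,-4.44,2,0],[100,2.94,-4.44,2,0],[100,2.94,-4.44,2,0],[100,2.94,-4.44,2,0]]]'
python3 go.py .5685 -.1705 .019 -5
python3 - <<'E'
from h import *
np.set_printoptions(precision=4,suppress=True)
i=viewer.camera_info("wrist");im,d=viewer.snapshot("wrist");save("w1.png",im)
for r in viewer.outline_of("wrist","ring_large")[:1]:
    P=cloud("wrist",d,r["region"],i);print(r["conf"],np.round(r["bbox"]),P.min(0),P.max(0))
    q=P[(P[:,2]>.03)&(P[:,2]<.06)];print("tab",q.mean(0),len(q),q.min(0),q.max(0))
E
```

```text
time_s: 2.1
tcp_pos: [0.5669, -0.1732, 0.1206]
tool_rot: [180.0, -0.0, -5.2]
ft_force: [-0.7, -1.3, -0.4]
grip_width: 0.0854
gripper_force: 0.0
tcp [ 0.5669 -0.1732  0.1206] [180.   -0.   -5.2] w 0.0854 gf 0.0 F [-0.7 -1.3 -0.4] t 2.1 j [ 16. 108.  48. -88.]
units [ 0.03 -0.07  2.54] yaw -0.03
0.67 [317. 107. 178. 198.] [ 0.5591 -0.2562 -0.0014] [ 0.7193 -0.0983  0.0445]
tab [ 0.5713 -0.171   0.0405] 205 [ 0.5653 -0.1769  0.03  ] [ 0.5753 -0.1649  0.0445]
```

View pics/w1.png

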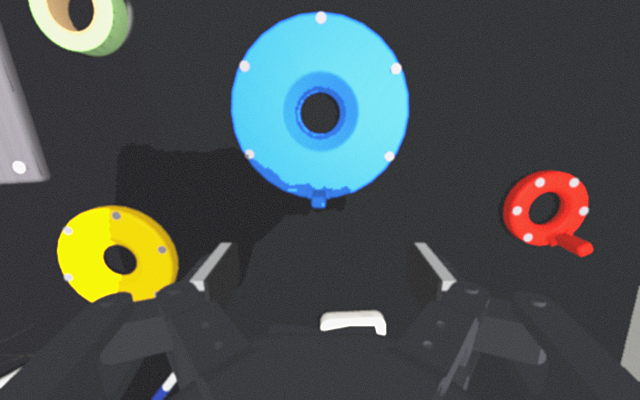

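```bash
python3 -m creep '[[[60,0.1,-0.05,0.8,0],[40,0.1,-0.05,1.7,0],[40,0.1,-0.05,2.4,0],[40,0.1,-0.05,2.54,0],[0,0.1,-0.05,2.54,0],[0,0.1,-0.05,2.54,0],[0,0.1,-0.05,2.54,0],[0,0.1,-0.05,2.54,0]]]' 60
python3 -m creep '[[[0,0,0,-0.3,0],[0,0,0,-0.8,0],[0,0,0,-1.5,0],[0,0,0,-2.5,0],[0,0,0,-3.5,0],[0,0,0,-4.2,0],[0,0,0,-4.6,0],[0,0,0,-4.6,0]]]'
python3 go.py .5 .14 .2 -1.6
python3 - <<'E'
from h import *
np.set_printoptions(precision=4,suppress=True)
im,d=viewer.snapshot("scene")
for r in viewer.outline_of("scene","ring_large")[:1]:
    P=cloud("scene",d,r["region"]);q=P[P[:,2]>.05]
    for _ in range(3):
        c=q.mean(0);n=np.linalg.svd(q-c)[2][2];n*=np.sign(n[2]);q=q[abs((q-c)@n)<.006]
    print(r["conf"],c,n,len(q),q.min(0),q.max(0))
E
```

```text
time_s: 3.0
tcp_pos: [0.5721, -0.1705, 0.0197]
tool_rot: [180.0, -0.1, -5.1]
ft_force: [-2.2, 1.4, 8.2]
grip_width: 0.0106
gripper_force: 59.6
time_s: 3.8
tcp_pos: [0.5725, -0.1704, 0.206]
tool_rot: [180.0, -0.3, -5.1]
ft_force: [-0.1, -0.6, -1.1]
grip_width: 0.0106
gripper_force: 58.6
tcp [ 0.5725 -0.1704  0.206 ] [180.   -0.3  -5.1] w 0.0106 gf 58.6 F [-0.1 -0.6 -1.1] t 3.8 j [ 16. 104.  58. -87.]
units [-2.49 -7.57  0.13] yaw -0.7
0.55 [ 0.6427 -0.1816  0.2002] [ 0.0006 -0.0046  1.    ] 2002 [ 0.5659 -0.2515  0.1941] [ 0.7157 -0.1005  0.2056]
```

```bash
python3 go.py .543 .1435 .196 -1.6
python3 -m creep '[[[0,-0.1,-1,0,-0.1],[0,-0.2,-2,0,-0.2],[0,-0.4,-3.2,0,-0.3],[0,-0.6,-4.4,0,-0.4],[0,-0.9,-5.6,0,-0.5],[0,-1.2,-6.8,0.1,-0.6],[0,-1.35,-7.6,0.2,-0.7],[0,-1.41,-7.76,0.25,-0.7]]]'
python3 -m creep '[[[0,0,0,0,0],[0,0,0,0,0],[0,0,0,0,0],[0,0,0,0,0],[0,0,0,0,0],[0,0,0,0,0],[0,0,0,0,0],[0,0,0,0,0]]]'
python3 go.py .543 .1435 .166 -1.6
python3 - <<'E'
from h import *
np.set_printoptions(precision=4,suppress=True)
im,d=viewer.snapshot("scene")
for r in viewer.outline_of("scene","ring_large")[:1]:
    P=cloud("scene",d,r["region"]);q=P[P[:,2]>.1]
    for _ in range(3):
        c=q.mean(0);n=np.linalg.svd(q-c)[2][2];n*=np.sign(n[2]);q=q[abs((q-c)@n)<.006]
    e=cv2.minEnclosingCircle((q[:,:2]*1000).astype(np.float32));print(r["conf"],c,n,len(q),e)
    u,v=np.array(r["bbox"][:2]).astype(int)
    save("s2.png",cv2.resize(im[v-45:v+45,u-60:u+60],None,fx=6,fy=6,interpolation=cv2.INTER_CUBIC))
E
```

```text
tcp [ 0.5712 -0.1701  0.2028] [180.   -0.   -5.1] w 0.0103 gf 58.6 F [-0.6  0.4 -0.8] t 3.9 j [ 16. 104.  58. -87.]
units [-1.4  -7.75  0.17] yaw -0.7
time_s: 4.7
tcp_pos: [0.541, 0.1484, 0.1911]
tool_rot: [-179.9, 0.1, -1.2]
ft_force: [0.0, 0.5, -0.8]
grip_width: 0.0107
gripper_force: 58.7
time_s: 5.5
tcp_pos: [0.5427, 0.1439, 0.1924]
tool_rot: [-180.0, -0.0, -1.6]
ft_force: [0.7, 1.0, -1.4]
grip_width: 0.0104
gripper_force: 58.7
tcp [0.5427 0.1439 0.1924] [-180.    -0.    -1.6] w 0.0104 gf 58.7 F [ 0.7  1.  -1.4] t 5.5 j [  -8.  108.   56. -118.]
units [0.01 0.01 0.66] yaw 0.0
0.95 [0.6132 0.1368 0.1865] [ 0.008  -0.0048  1.    ] 1258 ((609.6312866210938, 142.65509033203125), 77.91319274902344)
```

View pics/s2.png

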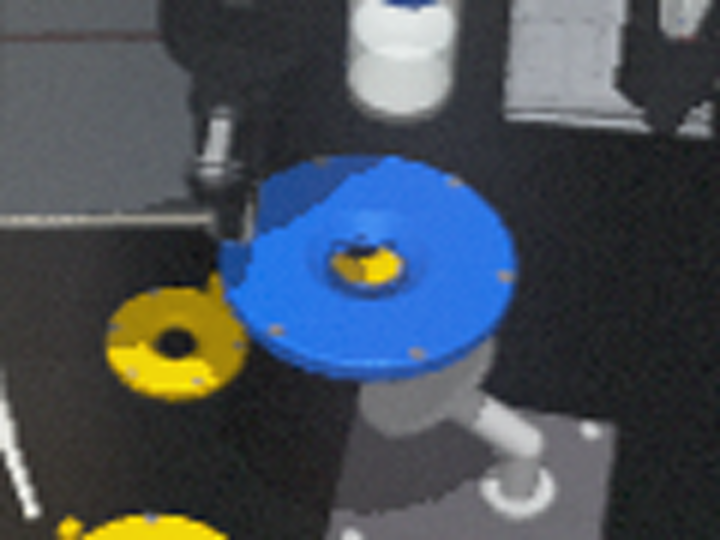

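```bash
python3 -m creep '[[[0,0,0,0.2,0],[0,0,0,0.4,0],[0,0,0,0.55,0],[0,0,0,0.65,0],[0,0,0,0.73,0],[0,0,0,0.73,0],[0,0,0,0.73,0],[0,0,0,0.73,0]]]' 40
python3 -m creep '[[[0,0,0,0.1,0],[0,0,0,0.2,0],[0,0,0,0.3,0],[0,-0.0,0,0.4,0],[0,-0.03,0,0.5,0],[0,-0.04,0,0.6,0],[0,-0.05,0,0.7,0],[0,-0.05,0,0.76,0]]]' 25
python3 go.py .541 .1435 .1193 -1.6
cat > ring.py <<'E'
import sys
from h import *
np.set_printoptions(precision=4,suppress=True)
D=np.array([.646,.1405,.105]);n0=np.array([-.643,.018,.766])
for cam in("scene","top"):
    im,d=viewer.snapshot(cam)
    for r in viewer.outline_of(cam,sys.argv[1])[:1]:
        m=cv2.erode(r["region"].astype(np.uint8),np.ones((2,2)))>0
        P=cloud(cam,d,m);P=P[P[:,2]>.03]
        rng=np.random.default_rng(0);best=0
        for _ in range(400):
            a=P[rng.choice(len(P),3,False)];n=np.cross(a[1]-a[0],a[2]-a[0]);n/=np.linalg.norm(n)+1e-12
            M=abs((P-a[0])@n)<.003
            if M.sum()>best:best=M.sum();q=P[M]
        c=q.mean(0);n=np.linalg.svd(q-c)[2][2];n*=np.sign(n[2])
        e1=np.cross(n,[0,1,0]);e1/=np.linalg.norm(e1);e2=np.cross(n,e1)
        k=cv2.minEnclosingCircle((np.c_[(q-c)@e1,(q-c)@e2]*1000).astype(np.float32))
        C=c+e1*k[0][0]/1000+e2*k[0][1]/1000
        print(cam,round(r["conf"],2),len(q),len(P),"n",n,"tilt",np.degrees(np.arctan2(-n[0],n[2])),"off-axis tilt",np.degrees(np.arccos(min(1,n@n0))),"face centre",C,"r",k[1],"out along rod(face)",(C-D)@n0,"rim bounds",q.min(0),q.max(0))
        if len(sys.argv)>2:
            u,v=np.array(r["bbox"][:2]).astype(int);u=np.clip(u,60,580);v=np.clip(v,45,355);save(sys.argv[2]+cam+".png",cv2.resize(im[v-45:v+45,u-60:u+60],None,fx=5,fy=5,interpolation=cv2.INTER_CUBIC))
E
python3 ring.py ring_large b
```

```text
time_s: 6.4
tcp_pos: [0.5428, 0.144, 0.1634]
tool_rot: [-180.0, -0.0, -1.6]
ft_force: [-0.3, 0.6, -0.4]
grip_width: 0.0108
gripper_force: 58.7
time_s: 7.2
tcp_pos: [0.5414, 0.144, 0.1326]
tool_rot: [-180.0, -0.1, -1.6]
ft_force: [7.0, 1.3, 3.4]
grip_width: 0.0102
gripper_force: 59.5
tcp [0.5414 0.144  0.1326] [-1.8e+02 -1.0e-01 -1.6e+00] w 0.0102 gf 59.5 F [7.  1.3 3.4] t 7.2 j [  -8.  111.   49. -120.]
units [-0.01  0.01  0.33] yaw 0.0
scene 0.66 900 1173 n [-0.2203 -0.005   0.9754] tilt 12.72679822956799 off-axis tilt 27.285456179624912 face centre [0.6165 0.1414 0.1446] r 74.79234313964844 out along rod(face) 0.04932389827551645 rim bounds [0.5467 0.0681 0.1268] [0.6884 0.2161 0.1619]
top 0.89 497 649 n [-0.2517  0.017   0.9677] tilt 14.580032133456372 off-axis tilt 25.395144808398605 face centre [0.6191 0.1364 0.1427] r 71.02896881103516 out along rod(face) 0.04610855730168666 rim bounds [0.5738 0.067  0.131 ] [0.6838 0.2025 0.1616]
```

```bash
python3 -m creep '[[[0,0.0,0,0.17,0],[0,0,0,0.33,0],[0,0.07,0,0.55,0],[0,0.14,0,0.76,0],[0,0.22,0,0.86,0],[0,0.3,0,0.96,0],[0,0.42,0,1.1,0],[0,0.5,0,1.2,0]]]' 20
python3 go.py .5706 .1435 .074 -1.6
python3 ring.py ring_large
```

```text
time_s: 8.2
tcp_pos: [0.5598, 0.1432, 0.0836]
tool_rot: [180.0, 0.1, -1.6]
ft_force: [-5.7, 0.2, 1.4]
grip_width: 0.0104
gripper_force: 60.0
tcp [0.5598 0.1432 0.0836] [ 1.8e+02  1.0e-01 -1.6e+00] w 0.0104 gf 60.0 F [-5.7  0.2  1.4] t 8.2 j [  -9.  111.   44. -121.]
units [ 0.27 -0.02  0.24] yaw 0.0
scene 0.77 740 974 n [-0.5332  0.0116  0.8459] tilt 32.22454745525264 off-axis tilt 7.682568427310637 face centre [0.6354 0.1385 0.1225] r 74.4649658203125 out along rod(face) 0.020145470369677412 rim bounds [0.5729 0.0655 0.0837] [0.6984 0.2124 0.1615]
top 0.56 501 615 n [-0.5484  0.0276  0.8358] tilt 33.27139705378864 off-axis tilt 6.631113328222881 face centre [0.6362 0.1369 0.1208] r 73.21011352539062 out along rod(face) 0.018396183615619538 rim bounds [0.5977 0.0673 0.0951] [0.6955 0.2044 0.1616]
```

```bash
python3 -m creep '[[[40,0,0,0,0],[50,0,0,0,0],[50,0,0,0,0],[50,0,0,-0.3,0],[50,-0.2,0,-1,0],[50,-0.4,0,-2,0],[50,-0.6,0.3,-3,0],[50,-0.6,0.6,-3.4,0]]]' 20
python3 ring.py ring_large
python3 go.py .4685 .0507 .12 -16
```

```text
time_s: 9.2
tcp_pos: [0.5365, 0.1208, 0.2255]
tool_rot: [-179.9, -0.3, -1.5]
ft_force: [0.7, 0.8, 0.1]
grip_width: 0.043
gripper_force: 0.0
scene 0.76 655 855 n [-0.6469  0.012   0.7625] tilt 40.31021446728283 off-axis tilt 0.0 face centre [0.6334 0.1419 0.115 ] r 75.75618743896484 out along rod(face) 0.015803384088669048 rim bounds [0.5755 0.068  0.0664] [0.6911 0.2147 0.1644]
top 0.67 313 382 n [-0.6553  0.0197  0.7551] tilt 40.953531490990294 off-axis tilt 0.0 face centre [0.6356 0.1372 0.1144] r 72.97750091552734 out along rod(face) 0.013794432324912665 rim bounds [0.6162 0.0674 0.096 ] [0.6895 0.2092 0.1634]
tcp [0.5362 0.1201 0.2214] [-1.8e+02 -1.0e-01 -1.6e+00] w 0.0427 gf 0.0 F [ 0.6 -0.1 -0.5] t 9.4 j [  -5.  108.   58. -115.]
units [-1.64  1.78  2.53] yaw 2.88
```

The three yellow candidates, in top-view pixels, are (328,219), (268,226) and (234,197). They measure about 112, 80 and 76 mm wide. The first fits: 112 mm wide with its tab at 51 mm, and it is clearly the largest in the enlarged crop.

```bash
python3 -m creep '[[[60,-0.3,0.3,0,0.4],[60,-0.7,0.7,0.4,0.9],[60,-1.1,1.1,0.9,1.5],[60,-1.5,1.6,1.5,2.2],[60,-1.64,1.78,2,2.9],[60,-1.64,1.78,2.5,3.1],[60,-1.64,1.78,2.53,3.1],[60,-1.64,1.78,2.53,3.1]]]'
python3 go.py .4685 .0507 .019 -17
cat > tab.py <<'E'
import sys
from h import *
np.set_printoptions(precision=4,suppress=True)
i=viewer.camera_info("wrist");im,d=viewer.snapshot("wrist");save("w_"+sys.argv[1]+".png",im)
for r in viewer.outline_of("wrist",sys.argv[1])[:3]:
    P=cloud("wrist",d,r["region"],i);q=P[(P[:,2]>.032)&(P[:,2]<.055)];f=P[(P[:,2]>.009)&(P[:,2]<.018)]
    k=cv2.minEnclosingCircle((f[:,:2]*1000).astype(np.float32));t=q.mean(0);dx=np.array(k[0])/1000-t[:2]
    print(round(r["conf"],2),np.round(r["bbox"]),"tab",t,len(q),q.min(0),q.max(0),"ctr",k,"yaw",np.degrees(np.arctan2(dx[1],dx[0])))
E
python3 tab.py ring_medium
```

```text
time_s: 10.2
tcp_pos: [0.4682, 0.0513, 0.1192]
tool_rot: [180.0, 0.1, -17.0]
ft_force: [0.9, -0.1, 0.7]
grip_width: 0.0512
gripper_force: 0.0
tcp [0.4682 0.0513 0.1192] [ 1.8e+02  1.0e-01 -1.7e+01] w 0.0512 gf 0.0 F [ 0.9 -0.1  0.7] t 10.2 j [  -3.  123.   43. -126.]
units [0.02 0.01 2.5 ] yaw 0.0
0.81 [132. 221. 109.  84.] tab [0.5145 0.2559 0.0323] 8 [0.5116 0.2531 0.0321] [0.517  0.2585 0.0324] ctr ((495.2479553222656, 224.12110900878906), 41.50479507446289) yaw -121.19861782821195tab.py:7: RuntimeWarning: Mean of empty slice.
  k=cv2.minEnclosingCircle((f[:,:2]*1000).astype(np.float32));t=q.mean(0);dx=np.array(k[0])/1000-t[:2]
  ret = um.true_divide(
Traceback (most recent call last):
  File "tab.py", line 8, in <module>
    print(round(r["conf"],2),np.round(r["bbox"]),"tab",t,len(q),q.min(0),q.max(0),"ctr",k,"yaw",np.degrees(np.arctan2(dx[1],dx[0])))
                                                                ~~~~~^^^
ValueError: zero-size array to reduction operation minimum which has no identity
```

View pics/w_ring_medium.png

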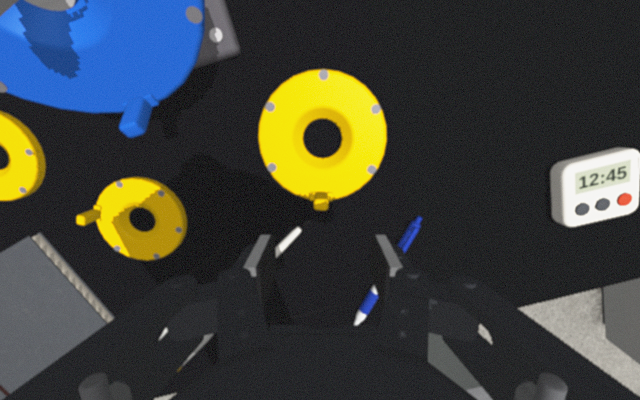

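```bash
python3 -m creep '[[[50,0.07,0,0.8,0],[40,0.07,0,1.7,0],[40,0.07,0,2.35,0],[40,0.07,0,2.5,0],[0,0.07,0,2.5,0],[0,0.07,0,2.5,0],[0,0.07,0,2.5,0],[0,0.07,0,2.5,0]]]' 60
python3 -m creep '[[[0,0,0,-0.3,0],[0,0,0,-0.8,0],[0,0,0,-1.5,0],[0,0,0,-2.5,0],[0,0,0,-3.5,0],[0,0,0,-4.2,0],[0,0,0,-4.6,0],[0,0,0,-4.6,0]]]'
python3 ring.py ring_medium
python3 go.py .565 .142 .21 -1.6
```

```text
time_s: 11.1
tcp_pos: [0.472, 0.0501, 0.0207]
tool_rot: [-179.9, -0.1, -17.1]
ft_force: [-2.0, 0.1, 10.8]
grip_width: 0.0102
gripper_force: 59.8
time_s: 11.9
tcp_pos: [0.4722, 0.0501, 0.2068]
tool_rot: [-179.9, -0.3, -17.1]
ft_force: [0.4, 0.5, -1.4]
grip_width: 0.01
gripper_force: 58.6
tcp [0.471  0.0499 0.204 ] [-180.    -0.   -17.1] w 0.0103 gf 58.6 F [-0.4  1.  -1.6] t 12.0 j [  -1.  118.   54. -123.]
units [ 1.57 -2.89 -0.15] yaw -3.1Traceback (most recent call last):
  File "ring.py", line 12, in <module>
    a=P[rng.choice(len(P),3,False)];n=np.cross(a[1]-a[0],a[2]-a[0]);n/=np.linalg.norm(n)+1e-12
        ~~~~~~~~~~^^^^^^^^^^^^^^^^
  File "numpy/random/_generator.pyx", line 864, in numpy.random._generator.Generator.choice
ValueError: a must be a positive integer unless no samples are taken
```

```bash
sed -i 's/^    for r in viewer.outline_of(cam,sys.argv\[1\])\[:1\]:/    rs=viewer.outline_of(cam,sys.argv[1])\n    rs.sort(key=lambda r:-(cloud(cam,d,r["region"])[:,2]>.06).sum())\n    for r in rs[:1]:/' ring.py
python3 -m creep '[[[0,0.3,-0.5,0,-0.5],[0,0.6,-1,0,-1],[0,0.9,-1.6,0,-1.6],[0,1.2,-2.2,0,-2.2],[0,1.4,-2.6,0,-2.8],[0,1.54,-2.9,0,-3.1],[0,1.54,-2.9,0,-3.1],[0,1.54,-2.9,0,-3.1]]]'
python3 ring.py ring_medium
python3 go.py .564 .143 .163 -1.6
```

```text
time_s: 12.8
tcp_pos: [0.5635, 0.1422, 0.2028]
tool_rot: [180.0, 0.1, -1.6]
ft_force: [-0.3, 0.5, -0.5]
grip_width: 0.0106
gripper_force: 58.6
scene 0.74 480 645 n [0.0103 0.0047 0.9999] tilt -0.5922516351518214 off-axis tilt 40.5896272229772 face centre [0.6124 0.138  0.1963] r 55.025875091552734 out along rod(face) 0.09150917336795092 rim bounds [0.5614 0.0846 0.1925] [0.6651 0.1918 0.1998]
top 0.55 18 18 n [-0.47    0.8752  0.1146] tilt 76.29275426362068 off-axis tilt 66.05932475100231 face centre [0.6321 0.0948 0.1942] r 15.55539321899414 out along rod(face) 0.07644806200760061 rim bounds [0.6179 0.088  0.1908] [0.6458 0.1022 0.2012]
tcp [0.5638 0.142  0.2037] [180.   -0.   -1.7] w 0.0104 gf 58.6 F [ 0.3  0.  -2.1] t 13.0 j [  -7.  105.   58. -118.]
units [ 0.   -0.02  1.02] yaw -0.01
```

```bash
python3 -m creep '[[[0,0,-0.05,0.3,0],[0,0,-0.05,0.6,0],[0,0,-0.05,0.8,0],[0,0,-0.05,0.9,0],[0,0,-0.05,0.98,0],[0,0,-0.05,0.98,0],[0,0,-0.05,0.98,0],[0,0,-0.05,0.98,0]]]' 30
python3 -m creep '[[[0,0,0,0.1,0],[0,-0.02,0,0.2,0],[0,-0.04,0,0.3,0],[0,-0.06,0,0.4,0],[0,-0.08,0,0.5,0],[0,-0.1,0,0.6,0],[0,-0.11,0,0.7,0],[0,-0.12,0,0.8,0]]]' 25
python3 ring.py ring_medium
python3 go.py .5628 .143 .1178 -1.6
```

```text
time_s: 13.8
tcp_pos: [0.5644, 0.1448, 0.1647]
tool_rot: [-180.0, -0.0, -1.6]
ft_force: [0.7, -0.4, -0.3]
grip_width: 0.0103
gripper_force: 58.6
time_s: 14.6
tcp_pos: [0.56, 0.1448, 0.1323]
tool_rot: [-180.0, -0.1, -1.6]
ft_force: [4.7, -0.3, 2.9]
grip_width: 0.0105
gripper_force: 59.5
scene 0.63 468 658 n [-0.296   0.0019  0.9552] tilt 17.216069205924487 off-axis tilt 22.776181912250923 face centre [0.6154 0.1419 0.1426] r 56.18825912475586 out along rod(face) 0.04845777340805369 rim bounds [0.568  0.087  0.1261] [0.6671 0.1967 0.1604]
tcp [0.56   0.1447 0.1323] [-1.8e+02 -1.0e-01 -1.6e+00] w 0.0106 gf 59.4 F [6.7 0.5 2.5] t 14.8 j [  -8.  109.   49. -120.]
units [0.07 0.04 0.36] yaw -0.0Traceback (most recent call last):
  File "ring.py", line 14, in <module>
    a=P[rng.choice(len(P),3,False)];n=np.cross(a[1]-a[0],a[2]-a[0]);n/=np.linalg.norm(n)+1e-12
        ~~~~~~~~~~^^^^^^^^^^^^^^^^
  File "numpy/random/_generator.pyx", line 864, in numpy.random._generator.Generator.choice
ValueError: a must be a positive integer unless no samples are taken
```

```bash
python3 -m creep '[[[0,0.01,0,0.15,0],[0,0.03,0,0.28,0],[0,0.07,0,0.4,0],[0,0.15,0,0.5,0],[0,0.23,0,0.58,0],[0,0.31,0,0.67,0],[0,0.39,0,0.75,0],[0,0.39,0,0.75,0]]]' 20
python3 ring.py ring_medium
python3 go.py .5788 .143 .0985 -1.6
```

```text
time_s: 15.6
tcp_pos: [0.5741, 0.1442, 0.1011]
tool_rot: [180.0, 0.2, -1.6]
ft_force: [-5.2, 0.1, 1.2]
grip_width: 0.0105
gripper_force: 59.8
scene 0.71 343 466 n [-0.6038  0.009   0.7971] tilt 37.143069055817044 off-axis tilt 2.598701899715509 face centre [0.6315 0.138  0.1336] r 54.148231506347656 out along rod(face) 0.0311803497942583 rim bounds [0.5874 0.0884 0.101 ] [0.6754 0.1893 0.1657]
top 0.46 43 49 n [-0.5782 -0.0263  0.8155] tilt 35.3378421843772 off-axis tilt 5.152772396997993 face centre [0.6443 0.0988 0.1422] r 26.1901912689209 out along rod(face) 0.028836856315388376 rim bounds [0.6237 0.0875 0.1264] [0.6636 0.1098 0.1575]
tcp [0.5746 0.1443 0.1021] [180.    0.   -1.6] w 0.0105 gf 59.7 F [-3.7 -0.2  1.1] t 15.8 j [  -8.  108.   47. -120.]
units [0.11 0.03 0.09] yaw 0.0
```

Nearly seated: the face is 31 mm out, against 28 mm when seated. I'll release it and retreat.

```bash
python3 -m creep '[[[40,0,0,0,0],[50,0,0,0,0],[50,0,0,0,0],[50,0,0,-0.3,0],[50,-0.2,0,-1,0],[50,-0.4,0.2,-2,0],[50,-0.6,1,-2.8,0],[50,-0.6,2,-2.8,0]]]' 20
python3 ring.py ring_medium; python3 ring.py ring_large
python3 go.py .507 -.3955 .12 27
```

```text
time_s: 16.6
tcp_pos: [0.5502, 0.0665, 0.2199]
tool_rot: [-179.9, -0.4, -1.4]
ft_force: [2.0, -0.2, -0.5]
grip_width: 0.0429
gripper_force: 0.0
scene 0.97 352 533 n [-0.6496  0.0256  0.7599] tilt 40.52438338131851 off-axis tilt 0.0 face centre [0.624  0.1427 0.1251] r 57.467811584472656 out along rod(face) 0.029574518260496258 rim bounds [0.5811 0.0857 0.0901] [0.6661 0.1974 0.1606]
top 0.65 193 233 n [-0.6428  0.0217  0.7657] tilt 40.01423591281294 off-axis tilt 0.0 face centre [0.6255 0.1489 0.1253] r 54.053321838378906 out along rod(face) 0.02885633383520495 rim bounds [0.5894 0.1157 0.0907] [0.664  0.1939 0.1606]
scene 0.9 263 396 n [-0.6356  0.0008  0.7721] tilt 39.461237318429546 off-axis tilt 0.0 face centre [0.6334 0.138  0.1151] r 74.98356628417969 out along rod(face) 0.015793233722972637 rim bounds [0.575  0.0669 0.0683] [0.6915 0.2047 0.1625]
top 0.67 325 394 n [-0.6479  0.0068  0.7617] tilt 40.38471001725266 off-axis tilt 0.0 face centre [0.6324 0.1396 0.112 ] r 75.92411041259766 out along rod(face) 0.014117617893377078 rim bounds [0.5829 0.0873 0.0669] [0.6896 0.2131 0.1616]
tcp [0.5487 0.0662 0.2143] [-180.     0.    -1.5] w 0.0427 gf 0.0 F [ 0.1  1.3 -0.4] t 17.0 j [  -0.  108.   58. -109.]
units [-0.74 11.57  2.35] yaw -5.7
```

```bash
python3 -m creep '[[[60,-0.05,0.8,0,-0.4],[60,-0.1,2,0,-1],[60,-0.2,3.2,0,-1.7],[60,-0.3,4.4,0,-2.5],[60,-0.4,5.6,0,-3.3],[60,-0.5,6.8,0.2,-4.1],[60,-0.6,8,0.5,-4.9],[60,-0.6,9.2,0.8,-5.5]]]'
python3 go.py .507 -.3955 .12 27
```

```text
time_s: 17.8
tcp_pos: [0.5145, -0.3032, 0.182]
tool_rot: [-180.0, -0.0, 26.1]
ft_force: [1.7, 1.4, 0.8]
grip_width: 0.0512
gripper_force: 0.0
tcp [ 0.5145 -0.3032  0.182 ] [-180.    -0.    26.1] w 0.0512 gf 0.0 F [1.7 1.4 0.8] t 17.8 j [ 31. 105.  55. -43.]
units [-1.19  1.99  1.55] yaw -0.17
```

```bash
python3 -m creep '[[[60,-0.4,0.7,0.4,0],[60,-0.8,1.4,0.9,-0.1],[60,-1.1,1.9,1.3,-0.17],[60,-1.19,1.99,1.55,-0.17],[60,-1.19,1.99,1.55,-0.17],[60,-1.19,1.99,1.55,-0.17],[60,-1.19,1.99,1.55,-0.17],[60,-1.19,1.99,1.55,-0.17]]]'
python3 tab.py ring_small
python3 go.py .507 -.3955 .02 27
```

```text
time_s: 18.6
tcp_pos: [0.5074, -0.3936, 0.1213]
tool_rot: [179.9, -0.0, 26.8]
ft_force: [0.1, 0.5, 0.6]
grip_width: 0.0512
gripper_force: 0.0
0.81 [326. 168.  79.  87.] tab [ 0.5078 -0.3956  0.0409] 190 [ 0.5011 -0.4026  0.0325] [ 0.5126 -0.3896  0.0439] ctr ((534.720703125, -383.43505859375), 35.83462142944336) yaw 24.28731632683424
tcp [ 0.5071 -0.394   0.1211] [180.   -0.   26.8] w 0.0513 gf 0.0 F [-0.2  0.9 -0.1] t 18.7 j [ 37. 101.  51. -34.]
units [-0.02  0.03  2.53] yaw -0.04
```

View pics/w_ring_small.png

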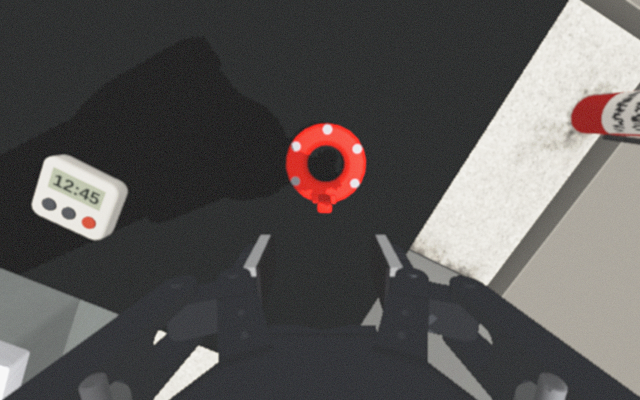

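```bash
python3 -m creep '[[[50,0.02,0.04,0.8,0],[40,0.02,0.04,1.7,0],[40,0.02,0.04,2.3,0],[40,0.02,0.04,2.45,0],[0,0.02,0.04,2.45,0],[0,0.02,0.04,2.45,0],[0,0.02,0.04,2.45,0],[0,0.02,0.04,2.45,0]]]' 60
python3 -m creep '[[[0,0,0,-0.3,0],[0,0,0,-0.8,0],[0,0,0,-1.5,0],[0,0,0,-2.5,0],[0,0,0,-3.5,0],[0,0,0,-4.2,0],[0,0,0,-4.7,0],[0,0,0,-4.7,0]]]'
python3 go.py .583 .142 .21 -1.6
```

```text
time_s: 19.5
tcp_pos: [0.5086, -0.3959, 0.0236]
tool_rot: [179.9, -0.0, 26.8]
ft_force: [0.0, 0.2, 0.1]
grip_width: 0.01
gripper_force: 58.9
time_s: 20.3
tcp_pos: [0.5092, -0.3964, 0.2149]
tool_rot: [179.7, -0.2, 26.8]
ft_force: [-0.6, 0.4, -0.7]
grip_width: 0.0107
gripper_force: 58.9
tcp [ 0.5092 -0.3964  0.2149] [179.7  -0.2  26.8] w 0.0107 gf 58.9 F [-0.6  0.4 -0.7] t 20.3 j [ 37.  97.  61. -34.]
units [  7.71 -11.19   0.09] yaw 5.67
```

```bash
python3 -m creep '[[[0,0.5,-0.6,0,0.5],[0,1.1,-1.6,0,1],[0,1.8,-2.6,0,1.6],[0,2.5,-3.6,0,2.2],[0,3.2,-4.6,0,2.8],[0,3.9,-5.6,0,3.4],[0,4.6,-6.6,0,4],[0,5.2,-7.5,0,4.6]]]'
python3 go.py .583 .142 .21 -1.6
```

```text
time_s: 21.1
tcp_pos: [0.5583, -0.0314, 0.2105]
tool_rot: [-180.0, -0.0, 3.7]
ft_force: [1.5, -1.0, 0.1]
grip_width: 0.0102
gripper_force: 58.8
tcp [ 0.5583 -0.0314  0.2105] [-180.    -0.     3.7] w 0.0102 gf 58.8 F [ 1.5 -1.   0.1] t 21.1 j [  7. 108.  57. -93.]
units [ 0.89 -4.29  0.01] yaw 1.06
```

```bash
python3 -m creep '[[[0,0.2,-0.9,0,0.2],[0,0.4,-1.8,0,0.4],[0,0.6,-2.7,0,0.7],[0,0.8,-3.5,0,1],[0,0.89,-4.1,0,1.06],[0,0.89,-4.29,0,1.06],[0,0.89,-4.29,0,1.06],[0,0.89,-4.29,0,1.06]]]'
python3 ring.py ring_small
python3 go.py .583 .143 .167 -1.6
```

```text
time_s: 21.9
tcp_pos: [0.5828, 0.1382, 0.2102]
tool_rot: [180.0, 0.0, -1.6]
ft_force: [0.2, -0.7, -1.2]
grip_width: 0.0107
gripper_force: 58.9
scene 0.83 185 270 n [-0.018   0.011   0.9998] tilt 1.031376787368925 off-axis tilt 38.9585398584925 face centre [0.6122 0.1353 0.2007] r 36.79785919189453 out along rod(face) 0.09495753952766571 rim bounds [0.5797 0.1002 0.1974] [0.6462 0.1715 0.2041]
tcp [0.583  0.1383 0.2105] [180.   -0.   -1.6] w 0.0103 gf 58.9 F [-0.3  0.2 -0.7] t 22.1 j [  -7.  102.   59. -116.]
units [-0.   -0.12  1.09] yaw -0.01
```

```bash
python3 -m creep '[[[0,0,-0.13,0.3,0],[0,0,-0.13,0.6,0],[0,0,-0.13,0.85,0],[0,0,-0.13,1,0],[0,0,-0.13,1.07,0],[0,0,-0.13,1.07,0],[0,0,-0.13,1.07,0],[0,0,-0.13,1.07,0]]]' 30
python3 -m creep '[[[0,-0.02,0,0.08,0],[0,-0.05,0,0.16,0],[0,-0.08,0,0.24,0],[0,-0.1,0,0.32,0],[0,-0.13,0,0.4,0],[0,-0.16,0,0.48,0],[0,-0.18,0,0.55,0],[0,-0.19,0,0.6,0]]]' 25
python3 ring.py ring_small r
python3 go.py .5765 .143 .1329 -1.6
```

```text
time_s: 22.9
tcp_pos: [0.5833, 0.1448, 0.168]
tool_rot: [-180.0, -0.0, -1.5]
ft_force: [-0.1, -0.0, -0.2]
grip_width: 0.0104
gripper_force: 58.9
time_s: 23.7
tcp_pos: [0.5753, 0.1452, 0.1438]
tool_rot: [-180.0, -0.0, -1.5]
ft_force: [-4.2, -0.5, 7.1]
grip_width: 0.0105
gripper_force: 61.4
scene 0.53 120 161 n [-0.3051 -0.0077  0.9523] tilt 17.764984627456304 off-axis tilt 22.25678784752116 face centre [0.6132 0.1401 0.1469] r 34.65053939819336 out along rod(face) 0.05319204009448202 rim bounds [0.5841 0.1076 0.137 ] [0.6461 0.1733 0.1588]
tcp [0.5752 0.1453 0.1438] [-180.    -0.    -1.5] w 0.0102 gf 61.2 F [-3.3  0.6  5.7] t 23.9 j [  -8.  107.   51. -119.]
units [0.03 0.06 0.27] yaw 0.02
```

View pics/rscene.png

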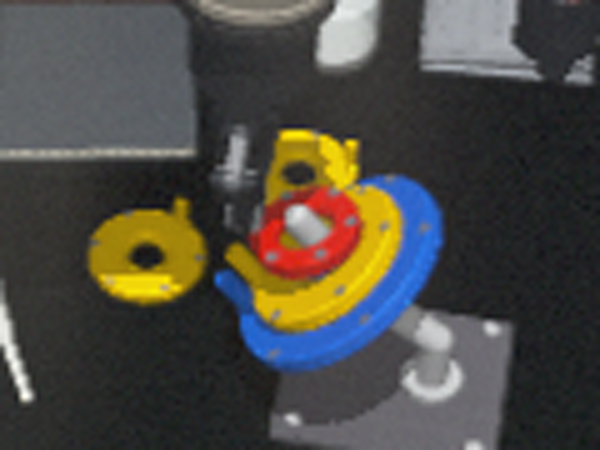

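```bash
python3 -m creep '[[[0,0,0,0.08,0],[0,0.01,0,0.15,0],[0,0.02,0,0.21,0],[0,0.04,0,0.27,0],[0,0.08,0,0.33,0],[0,0.12,0,0.38,0],[0,0.14,0,0.4,0],[0,0.14,0,0.4,0]]]' 20
python3 ring.py ring_small
python3 go.py .5803 .143 .1283 -1.6
```

```text
time_s: 24.7
tcp_pos: [0.5789, 0.1449, 0.1268]
tool_rot: [180.0, 0.2, -1.5]
ft_force: [-13.5, 0.3, 5.5]
grip_width: 0.0099
gripper_force: 62.2
scene 0.6 109 162 n [-0.5465 -0.0217  0.8372] tilt 33.13462144185858 off-axis tilt 7.12163693643923 face centre [0.617  0.1402 0.1418] r 33.87385559082031 out along rod(face) 0.04684566502335549 rim bounds [0.5912 0.1075 0.1237] [0.6442 0.1701 0.1599]
tcp [0.5789 0.1449 0.1269] [180.    0.2  -1.5] w 0.0099 gf 62.2 F [-12.8  -0.6   5.2] t 24.9 j [  -8.  107.   50. -119.]
units [ 0.04  0.05 -0.04] yaw 0.02
```

```bash
python3 -m creep '[[[30,-0.03,0,-0.03,0],[40,-0.05,0,-0.03,0],[40,-0.05,0,-0.03,0],[40,-0.05,0,-0.5,0],[40,-0.2,0,-1.2,0],[40,-0.4,0.2,-2,0],[40,-0.8,1.2,-2.6,0],[40,-1,2.2,-2.6,0]]]' 20
python3 ring.py ring_small f; python3 ring.py ring_medium
python3 go.py .5803 .143 .1283 -1.6
```

```text
time_s: 25.7
tcp_pos: [0.5393, 0.0581, 0.2349]
tool_rot: [-179.9, -0.3, -1.4]
ft_force: [1.0, -1.0, -0.7]
grip_width: 0.0343
gripper_force: 0.0
scene 0.61 101 176 n [-0.6288  0.0331  0.7769] tilt 38.984399272192114 off-axis tilt 0.2504197502792693 face centre [0.6147 0.1401 0.1355] r 34.40825653076172 out along rod(face) 0.04351303577876142 rim bounds [0.5868 0.1075 0.114 ] [0.6425 0.1713 0.1566]
top 0.47 53 61 n [-0.6647  0.0455  0.7457] tilt 41.71482198842278 off-axis tilt 1.9103690202682155 face centre [0.615  0.1591 0.1341] r 27.118309020996094 out along rod(face) 0.04249857458230396 rim bounds [0.5961 0.1587 0.1145] [0.6353 0.1725 0.1527]
scene 0.76 170 256 n [-0.634   0.0084  0.7733] tilt 39.34939230322515 off-axis tilt 0.0 face centre [0.6256 0.1387 0.1269] r 52.81453323364258 out along rod(face) 0.02986161508346416 rim bounds [0.5847 0.0891 0.0941] [0.6676 0.1863 0.1599]
top 0.63 246 290 n [-0.657   0.0004  0.7539] tilt 41.07386512534897 off-axis tilt 0.6391060093040966 face centre [0.6235 0.1416 0.1229] r 56.23838424682617 out along rod(face) 0.028203394596878463 rim bounds [0.5865 0.1044 0.0906] [0.6661 0.1941 0.1592]
tcp [0.5388 0.059  0.2313] [-180.     0.    -1.4] w 0.0341 gf 0.0 F [ 0.  -0.5 -0.4] t 26.1 j [  -0.  108.   59. -108.]
units [ 0.99 -2.12  2.58] yaw 0.03
```

View pics/fscene.png

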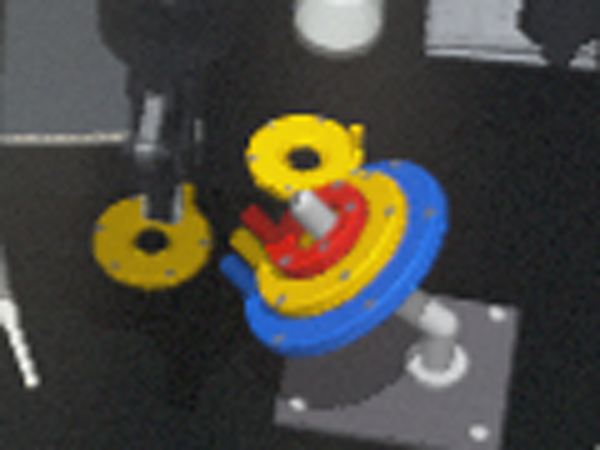

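All three are stacked flat on the rod, red at (320,230) over yellow over blue with the tabs facing outward, and the gripper is clear, so I'm handing the job in.

```bash
python3 -c "
from plant import job_done
print(job_done())"
```

```text
the job is handed in; nothing more can be done
None
```

The blue, yellow and red rings now hang on the hook in that order, each flat against the one behind it with its tab outward, and the job was handed in at about 26 s without touching the bystanders (no verdict was returned).

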